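# Stroke the outlet caps shut

### The job

Run your fingertips lightly along the row of blue outlet caps on the white power strip, from the red-switch end to the far end, so that they fold shut one after another and all five lie flat. Do it gently and in one go, keeping the hand down near the row until the last cap is shut. Do not lift the strip or shove it along the bench, and leave the things around it alone.

Things in the scene. Friction and masses are not known exactly. Their poses are not given: they have to be found in the camera images.
- strip: Loose white power strip on the bench, about 1 kg, 330 x 64 x 38 mm. Origin: on its underside under the row's middle line. z up; x runs along the row of five blue caps, from the red-switch end (housing end x = -173 mm) to the far end (+157 mm). The caps' hinge lines lie across the strip at x = -105, -57, -9, +39, +87 mm, 41 mm above the bench.
- row_start (a point): Middle of the first cap's hinge line, at the switch end of the row, 41 mm above the bench. Each cap is a plate 46 mm wide across the strip and 5 mm thick; shut, it lies flat from its hinge 40 mm towards the far end, its top 46 mm above the bench. Caps are hinged on the side nearer the switch; neighbours are 48 mm apart.
- row_end (a point): Middle of the last cap's free edge when shut, on its top face, 46 mm above the bench. Open caps stand up and lean towards this end, outer faces towards the switch, so fingertips moving from the switch end to here, 0 to 3 mm above the height of the shut tops, fold them down with about 2 to 4 N.
- switch (a point): Middle of the red rocker switch's top (26 x 20 mm), 40.5 mm above the bench; only a mark for the starting end, it does not move.
- cap0 (a joint): First cap from the switch end: hinge angle in rad, 0 = shut and flat, larger = more open (up to 1.4, nearly upright); stiff hinge without spring, it stays where left.
- cap1 (a joint): Second cap from the switch end: hinge angle in rad, 0 = shut and flat, larger = more open (up to 1.4, nearly upright); stiff hinge without spring, it stays where left.
- cap2 (a joint): Third cap from the switch end: hinge angle in rad, 0 = shut and flat, larger = more open (up to 1.4, nearly upright); stiff hinge without spring, it stays where left.
- cap3 (a joint): Fourth cap from the switch end: hinge angle in rad, 0 = shut and flat, larger = more open (up to 1.4, nearly upright); stiff hinge without spring, it stays where left.
- cap4 (a joint): Fifth cap from the switch end: hinge angle in rad, 0 = shut and flat, larger = more open (up to 1.4, nearly upright); stiff hinge without spring, it stays where left.
- tape: Yellow ring (tape core), 72 mm across, 19 mm high, lying flat; origin under its centre. Leave alone.
- jar: Amber screw jar with black lid, 48 mm across, 70 mm high; origin under its centre. Leave alone.
- adapter: Black adapter block 50 x 40 x 30 mm; origin under its centre. Leave alone.
- driver: Red-handled screwdriver lying along its own x, 180 mm long, handle 26 mm thick towards -x; origin under its middle. Leave alone.

How it is judged:
On the way, in this order (a step that is already met when the one before it is completed fails the run):
1. the first cap from the switch end is shut (value of joint cap0 below 0.12 rad), for 0.1 s.
2. the second cap from the switch end is shut (value of joint cap1 below 0.12 rad), for 0.1 s.
3. the third cap from the switch end is shut (value of joint cap2 below 0.12 rad), for 0.1 s.
4. the fourth cap from the switch end is shut (value of joint cap3 below 0.12 rad), for 0.1 s.
5. the fifth cap from the switch end is shut (value of joint cap4 below 0.12 rad), for 0.1 s.
At the end, for the whole second after the job is handed in: All five caps within 0.12 rad of shut (free edge at most 5 mm up), the strip flat, at rest and within 40 mm of where it lay, the tape, jar, adapter and screwdriver within 20 mm of where they were (value of joint each of cap0, cap1, cap2, cap3, cap4 below 0.12 rad and distance of strip from where it was at the start of the episode below 0.04 m and angle between strip's own z axis and vertical below 0.1 rad and linear speed of strip below 0.02 m/s and distance of each of tape, jar, adapter, driver from where it was at the start of the episode below 0.02 m); the robot touches nothing.
It fails at once if the strip is lifted 10 mm, tipped 0.15 rad or shoved 40 mm (height (world z) of strip above 0.01 m or angle between strip's own z axis and vertical above 0.15 rad or distance of strip from where it was at the start of the episode above 0.04 m).
It fails at once if the fingers press the strip or a cap harder than 35 N (contact force between the fingers and strip above 35 N).
It fails at once if the strip is touched with the arm instead of the fingers (contact force between the arm and strip above 1 N).
It fails at once if the hand leaves the row between the first cap and the last (TCP over 130 mm above the bench, fingertips some 65 mm above the shut caps, with the first cap shut and the last still open) (value of joint cap0 below 0.12 rad and value of joint cap4 above 0.15 rad and z of the grasp point in the frame of strip above 0.13 m).
It fails at once if a thing beside the strip is moved more than 20 mm or lifted (distance of any of tape, jar, adapter, driver from where it was at the start of the episode above 0.02 m).
It also fails if it takes over 38 s, if anything falls off the work surface, if the arm or the gripper's body presses on something with over 40 N, if the wrist force passes 120 N, or if a joint passes its speed limit or range.

### The arm

A 7-joint arm with a two-finger parallel gripper is mounted at the origin on the work surface. World frame = base frame: x ahead of the robot, y to its left, z up, the work surface at z = 0. Lengths are in m, angles in rad, forces in N, time in s.
With the tool pointing down it reaches from about 0.4 to 0.875 m from the base axis. Payload 19.3 kg.
Tool frame: the origin (TCP) lies between the finger pads, 19 mm behind the fingertips; this is the grasp point; z points along the fingers, y is the line along which they close (so a half turn about z gives the same grasp; the last joint's range is limited). The gripper opens to 85 mm and grips with 20 to 120 N. Pads are 22 mm wide; open, the fingers measure 114 mm over their backs; the gripper's body (76 mm by 85 mm) begins 54 mm behind the grasp point. The pads swing forward as they close: fully open they stand 13 mm farther back than shut.
Start: joints at [-1.234, 0.521, -0.036, 1.599, 0.021, 1.021, -0.113], TCP at [0.247, 0.574, 0.25] pointing down, gripper open.
Joint ranges: [-2.91, 2.91], [-0.3, 2.13], [-1.5, 1.42], [0.17, 2.43], [-1.26, 4.41], [0.16, 1.93], [-2.52, 2.52]. Speed limits (rad/s): [1.89, 1.89, 2.39, 2.39, 3.01, 3.01, 3.01].

### API

Orientations are given as [roll, pitch, yaw] about the fixed x, y, z axes, in that order (R = Rz(yaw) Ry(pitch) Rx(roll)).
In Python, from workcell import observe, grab_frame, job_done gives the robot as it stands.
- The arm moves only by the tool move_arm, never from a script. Its argument "plan" is a list that holds one entry, the list of rows, each a list of 7 numbers: the shift along the tool's x, y, z each as a share of 0.02 m, from -1 to 1, then the turn, a rotation vector about the tool's x, y, z each as a share of 6 degrees, from -1 to 1, then the opening, from -1 (shut) to 1 (fully open). A call has exactly 10 rows; each row shifts and turns the commanded pose from where the row before left it, along the tool's axes as they then stand; what a row does not reach is not made up. A row lasts 1/10 s, in which the tool goes at most 50 mm and 8.59 degrees, less where a joint would pass 70% of its speed; a pose out of reach is approached as far as the arm can. A call with a number of a shift or a turn outside -1 to 1 is refused whole. A call with a gripper value outside its range is refused whole. The fingers move at their own pace and stop on an object; "grip_force" is the grip in N (left out, the last holds). Time passes only in rows, so rows that do not move let the fingers close, or fill a call up. It gives the time, the measured TCP pose, the force, the opening and the grip force at its end, in the units of the state.
- observe(): the state, without advancing time (a new reading comes with each control period).
- grab_frame(name): name is "side" or "top" or "wrist"; returns a dict with "color" (420x560x3 uint8, red, green, blue), "intrinsics" (3x3 intrinsics, pixels), "position" and "orientation" of the camera in the world; the wrist camera has in their place "tool_from_camera" (4x4, takes a point from camera to tool coordinates, whose origin is the TCP and whose axes are the flange's). Camera axes: x right, y down, z forward; pixel columns grow to the right and rows downward; lengths in m; the calibration is good to about 2 mm. A picture is of the moment at which its call begins: read the wrist's pose just before it. There is no depth.
- job_done(): hands the job in; it is judged then, once.
The state is a dict: "clock": time; "qpos": joint angles; "qd": joint speeds; "joint_efforts": joint torques, N m; "position": TCP position; "tool_rot": TCP orientation; "force": force on the tool from outside, world axes, zero at the start; "moment": the same for the moment, N m; "grip_width": finger opening in m; "finger_force": force on a finger pad.
Only numpy, scipy, OpenCV 4.12 (cv2) and the standard library are available. Lean on these libraries where they do the work, as an engineer would, in place of code of your own. Each camera call takes 0.05 s, during which the arm holds its last target. There are 200 camera calls.

## Working session

There is one attempt and no reset: what is moved stays moved. The work goes in short steps, Python scripts to look and compute and a tool call to move; the robot and the scene stay as the last step left them, time stands still between calls to the robot, and variables do not carry over. Pictures are saved under pics/ and viewed, at most 10 in all, crops included, and the job is handed in when it is done.

Besides the shell and the picture viewer there is one more tool, called after ">>>" by a JSON object that holds its "fn" and its "kwargs". move_arm: Moves the arm, as the interface text tells. Shift numbers are shares of 0.02 m and turn numbers shares of 6 degrees, none past 1 either way. Its arguments: {"type":"object","properties":{"plan":{"type":"array"},"grip_force":{"type":"number"}},"required":["plan"]}

```bash
mkdir -p pics; python3 - <<'E'
from workcell import *
import cv2,pickle
s=observe();print(s)
d={}
for n in("side","top"):
    f=grab_frame(n);d[n]=f;cv2.imwrite(f"pics/{n}0.png",f["color"][:,:,::-1]);print(n,f["intrinsics"],f["position"],f["orientation"])
pickle.dump(d,open("f0.pkl","wb"))
E
```

```text
{'clock': 0.0, 'qpos': array([-1.2341969 ,  0.52201883, -0.03634312,  1.60000156,  0.02118269,
        1.02111973, -0.11279113]), 'qd': array([ 0.00100462, -0.00146983, -0.00066556, -0.00084618, -0.00117676,
        0.00110701, -0.00113726]), 'joint_efforts': array([-1.08827062e-03, -9.27125216e+01,  1.97911575e+00, -3.69933379e+01,
        1.77669228e-02,  8.13496008e-03, -1.42494784e-06]), 'position': array([0.24718789, 0.57368907, 0.24942486]), 'tool_rot': array([-3.14043102e+00,  6.14259463e-05,  2.73479662e+00]), 'force': array([-0.69662251,  1.71236361, -0.14592344]), 'moment': array([0.01458412, 0.02287919, 0.00080618]), 'finger_force': 0.0, 'grip_width': 0.08555535743889563}
side [[496.83569968   0.         272.61247988]
 [  0.         496.83569968 209.57971617]
 [  0.           0.           1.        ]] [0.51413537 0.64980362 0.41922727] [-2.05672710e+00  2.26856902e-03 -3.06875283e+00]
top [[482.76330461   0.         278.52567386]
 [  0.         482.76330461 205.90892548]
 [  0.           0.           1.        ]] [0.37860806 0.01843049 0.8490436 ] [-2.90719870e+00 -2.85465125e-03 -1.59624252e+00]
```

View pics/top0.png

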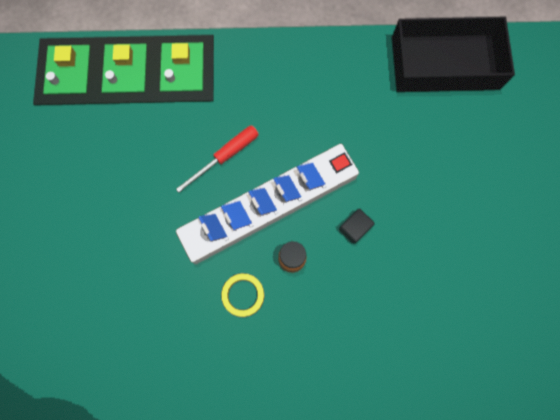

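View pics/side0.png

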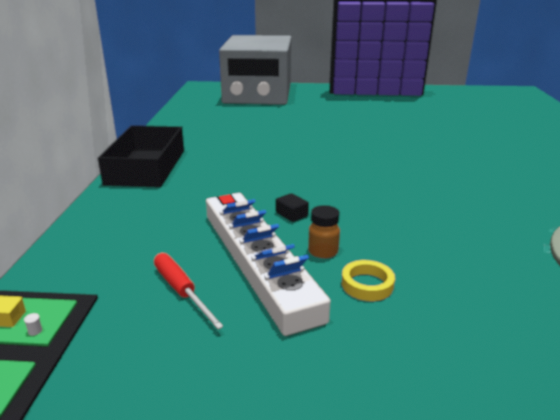

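```bash
cat > h.py <<'E'
import numpy as np,cv2
from scipy.spatial.transform import Rotation as R
def ray(f,p):
    d=np.linalg.solve(f["intrinsics"],[p[0],p[1],1.]);r=R.from_euler("xyz",f["orientation"]).apply(d)
    return np.array(f["position"]),r/np.linalg.norm(r)
def plane(f,p,z):
    o,r=ray(f,p);return o+r*(z-o[2])/r[2]
def tri(fs,ps):
    A=np.zeros((3,3));b=np.zeros(3)
    for f,p in zip(fs,ps):
        o,r=ray(f,p);M=np.eye(3)-np.outer(r,r);A+=M;b+=M@o
    return np.linalg.solve(A,b)
def mask(f,lo,hi):
    return cv2.inRange(cv2.cvtColor(f["color"],cv2.COLOR_RGB2HSV),lo,hi)
def blobs(m,amin=40):
    n,l,s,c=cv2.connectedComponentsWithStats(m);return [(s[i,4],c[i].round(1),s[i,:4]) for i in range(1,n) if s[i,4]>amin]
E
python3 - <<'E'
from h import *
import pickle
d=pickle.load(open("f0.pkl","rb"));t,s=d["top"],d["side"]
for f in(t,s):
    m=mask(f,(0,150,90),(6,255,255))|mask(f,(174,150,90),(180,255,255));print("red",blobs(m))
    print("blue",blobs(mask(f,(105,150,60),(125,255,255)),30))
m=mask(t,(0,0,140),(180,60,255))|mask(t,(105,120,60),(125,255,255))
m[:130]=0;m[280:]=0;m=cv2.morphologyEx(m,cv2.MORPH_CLOSE,np.ones((5,5)))
b=blobs(m,500);print("white",b)
c=max(cv2.findContours(m,0,2)[0],key=cv2.contourArea)
P=np.array([plane(t,p[0],.039)[:2] for p in cv2.convexHull(c)])
print(cv2.minAreaRect((P*1000).astype(np.float32)),cv2.boxPoints(cv2.minAreaRect((P*1000).astype(np.float32))))
for nm,lo,hi in(("yellow",(22,150,100),(35,255,255)),("black",(0,0,0),(180,255,45))):
    print(nm,[(x[0],x[1],plane(t,x[1],.02).round(3)) for x in blobs(mask(t,lo,hi),100)])
E
```

```text
red [(np.int32(600), array([236.1, 143.9]), array([214, 126,  44,  37], dtype=int32)), (np.int32(164), array([340.2, 162.2]), array([332, 155,  17,  15], dtype=int32))]
blue [(np.int32(335), array([311.2, 175.4]), array([298, 164,  26,  25], dtype=int32)), (np.int32(304), array([287.4, 187.8]), array([274, 177,  26,  24], dtype=int32)), (np.int32(325), array([262.8, 200.7]), array([249, 189,  27,  25], dtype=int32)), (np.int32(423), array([236.6, 214.7]), array([222, 202,  29,  27], dtype=int32)), (np.int32(341), array([212.9, 226.7]), array([199, 215,  27,  25], dtype=int32))]
red [(np.int32(91), array([226.2, 198.9]), array([219, 195,  15,   9], dtype=int32)), (np.int32(770), array([172.8, 273.7]), array([155, 254,  39,  43], dtype=int32))]
blue [(np.int32(13111), array([163.5,  48.4]), array([ 96,   0, 159, 137], dtype=int32)), (np.int32(7493), array([517.4,  44.3]), array([466,   0,  94, 101], dtype=int32)), (np.int32(123), array([236. , 207.2]), array([225, 200,  29,  13], dtype=int32)), (np.int32(211), array([246.3, 219.4]), array([234, 211,  31,  15], dtype=int32)), (np.int32(226), array([257.7, 234. ]), array([245, 225,  33,  17], dtype=int32)), (np.int32(76), array([265.2, 254. ]), array([257, 250,  17,   8], dtype=int32)), (np.int32(348), array([285.5, 267.3]), array([270, 255,  38,  22], dtype=int32))]
white [(np.int32(6747), array([263.3, 203.9]), array([176, 144, 183, 119], dtype=int32))]
((581.2584838867188, 28.444869995117188), (65.70552062988281, 329.8871765136719), 27.230085372924805) [[ 476.5742   160.07652]
 [ 627.519   -133.25133]
 [ 685.94275 -103.18678]
 [ 534.998    190.14107]]
yellow [(np.int32(305), array([122. ,  53.7]), array([0.882, 0.302, 0.02 ])), (np.int32(289), array([180. ,  52.3]), array([0.883, 0.191, 0.02 ])), (np.int32(320), array([63.8, 54.6]), array([0.883, 0.413, 0.02 ]))]
black [(np.int32(6530), array([455.8,  52.6]), array([ 0.869, -0.336,  0.02 ]))]
```

>>> {"fn": "move_arm", "kwargs": {"plan": [[[0,0,0,0,0,0.94,-1],[0,0,0,0,0,0.94,-1],[0,0,0,0,0,0.94,-1],[0,0,0,0,0,0.94,-1],[0,0,0,0,0,0.94,-1],[0,0,0,0,0,0.94,-1],[0,0,0,0,0,0.94,-1],[-0.5,0,0,0,0,0,-1],[-1,0,0,0,0,0,-1],[-1,0,0,0,0,0,-1]]]}}

```text
clock: 1.1
position: [0.2706, 0.5283, 0.2496]
tool_rot: [-3.141, 0.001, 2.05]
force: [0.8, 0.2, -0.5]
grip_width: -0.0004
finger_force: 0.0
```

```bash
python3 - <<'E'
from h import *
import pickle
d=pickle.load(open("f0.pkl","rb"));t,s=d["top"],d["side"]
sw=tri([t,s],[(340.2,162.2),(226.2,198.9)])
u=np.array([-.4576,.8892]);O=np.array([.5775,.0356]);v=np.array([.8892,.4576])
print("switch",sw,"in strip x,v",u@(sw[:2]-O),v@(sw[:2]-O))
from workcell import observe
o=observe();print(o["clock"],o["position"],o["tool_rot"],o["force"],o["grip_width"],o["qpos"])
E
```

```text
switch [ 0.64856687 -0.09944368  0.03999377] in strip x,v -0.15260103842688247 0.0013966720393254806
1.1 [0.27055213 0.5282566  0.24964245] [-3.14124600e+00  7.17808092e-04  2.04956781e+00] [ 0.77809332  0.17373696 -0.45187251] -0.00037065875372337945 [-1.29347447  0.4754859   0.13623655  1.69244565 -0.07456072  0.97945466
 -0.65175843]
```

>>> {"fn": "move_arm", "kwargs": {"plan": [[[-1,0.07,0,0,0,0,-1],[-1,0.07,0,0,0,0,-1],[-1,0.07,0,0,0,0,-1],[-1,0.07,0,0,0,0,-1],[-1,0.07,0,0,0,0,-1],[-1,0.07,0,0,0,0,-1],[-1,0.07,0,0,0,0,-1],[-1,0.07,0,0,0,0,-1],[-1,0.07,0,0,0,0,-1],[-1,0.07,0,0,0,0,-1]]]}}

```text
clock: 2.1
position: [0.3748, 0.3564, 0.25]
tool_rot: [3.141, 0.0, 2.047]
force: [-0.4, 0.2, 1.0]
grip_width: 0.0003
finger_force: 0.0
```

>>> {"fn": "move_arm", "kwargs": {"plan": [[[-1,0.07,0,0,0,0,-1],[-1,0.07,0,0,0,0,-1],[-1,0.07,0,0,0,0,-1],[-1,0.07,0,0,0,0,-1],[-1,0.07,0,0,0,0,-1],[-1,0.07,0,0,0,0,-1],[-1,0.07,0,0,0,0,-1],[-1,0.07,0,0,0,0,-1],[-1,0.07,0,0,0,0,-1],[-1,0.07,0,0,0,0,-1]]]}}

```text
clock: 3.1
position: [0.4783, 0.1849, 0.25]
tool_rot: [3.142, -0.0, 2.047]
force: [0.6, -0.3, 0.1]
grip_width: 0.0001
finger_force: 0.0
```

>>> {"fn": "move_arm", "kwargs": {"plan": [[[-1,0.07,0,0,0,0,-1],[-1,0.07,0,0,0,0,-1],[-1,0.07,0,0,0,0,-1],[-1,0.07,0,0,0,0,-1],[-1,0.07,0,0,0,0,-1],[-1,0.07,0,0,0,0,-1],[-1,0.07,0,0,0,0,-1],[-1,0.07,0,0,0,0,-1],[-1,0.07,0,0,0,0,-1],[-1,0.07,0,0,0,0,-1]]]}}

```text
clock: 4.1
position: [0.5819, 0.0134, 0.25]
tool_rot: [-3.142, 0.0, 2.047]
force: [0.4, 0.6, 0.2]
grip_width: -0.0004
finger_force: 0.0
```

>>> {"fn": "move_arm", "kwargs": {"plan": [[[-1,0.05,0,0,0,0,-1],[-1,0.05,0,0,0,0,-1],[-1,0.05,0,0,0,0,-1],[-1,0.05,0,0,0,0,-1],[-1,0.05,0,0,0,0,-1],[-0.9,0.05,0,0,0,0,-1],[0,0,1,0,0,0,-1],[0,0,1,0,0,0,-1],[0,0,1,0,0,0,-1],[0,0,1,0,0,0,-1]]]}}

```text
clock: 5.1
position: [0.6407, -0.0881, 0.1693]
tool_rot: [-3.142, -0.0, 2.046]
force: [1.0, 0.1, -0.4]
grip_width: -0.0005
finger_force: 0.0
```

>>> {"fn": "move_arm", "kwargs": {"plan": [[[0,0,1,0,0,0,-1],[0,0,1,0,0,0,-1],[0,0,1,0,0,0,-1],[0,0,0.7,0,0,0,-1],[0,0,0.5,0,0,0,-1],[0,0,0.3,0,0,0,-1],[0,0,0,0,0,0,-1],[0,0,0,0,0,0,-1],[0,0,0,0,0,0,-1],[0,0,0,0,0,0,-1]]]}}

```text
clock: 6.1
position: [0.6415, -0.0871, 0.0806]
tool_rot: [3.141, 0.0, 2.046]
force: [0.1, 0.6, 0.2]
grip_width: 0.0
finger_force: 0.0
```

```bash
python3 - <<'E'
from h import *
from workcell import *
o=observe();f=grab_frame("side")
u=np.array([-.4576,.8892]);O=np.array([.5775,.0356]);v=np.array([.8892,.4576])
p=o["position"];print(p,o["force"],"strip x,v",u@(p[:2]-O),v@(p[:2]-O))
K=np.array(f["intrinsics"]);q=R.from_euler("xyz",f["orientation"]).inv().apply(p+[0,0,-.019]-f["position"]);q=K@q;print("tip px",q[:2]/q[2])
cv2.imwrite("pics/s1.png",cv2.resize(f["color"][120:320,130:390,::-1],None,fx=3,fy=3,interpolation=2))
E
```

```text
[ 0.64145916 -0.08709542  0.08059357] [0.12693477 0.6344063  0.19384847] strip x,v -0.13836847935653146 0.0007270651143634864
tip px [228.93188684 190.80037732]
```

View pics/s1.png

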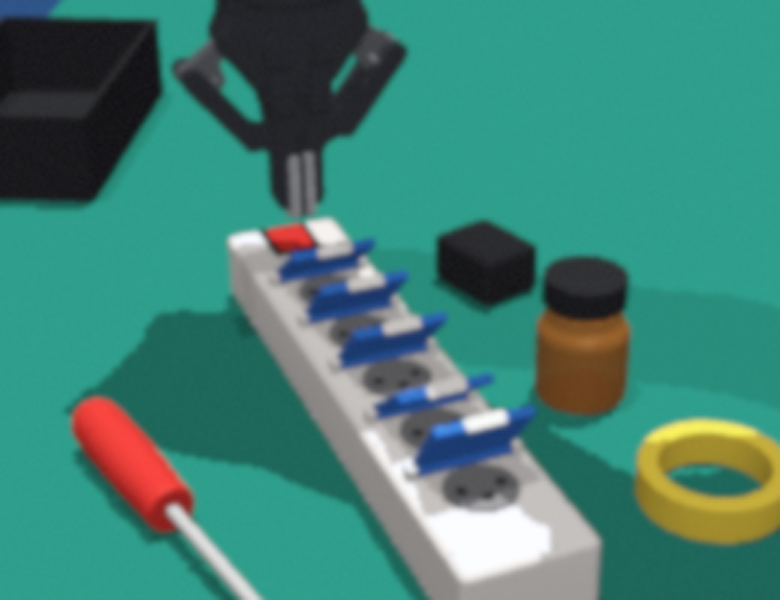

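The view shows the closed fingertips at crop pixel (298,213), just behind the red switch at (290,238). That is about where the calibration puts them. All five caps are still open, and the strip is free of the hand.

>>> {"fn": "move_arm", "kwargs": {"plan": [[[0,0,0.4,0,0,0,-1],[0,0,0.28,0,0,0,-1],[0.1,0,0,0,0,0,-1],[0.2,0,0,0,0,0,-1],[0.2,0,0,0,0,0,-1],[0.2,0,0,0,0,0,-1],[0.2,0,0,0,0,0,-1],[0.2,0,0,0,0,0,-1],[0.2,0,0,0,0,0,-1],[0.2,0,0,0,0,0,-1]]]}}

```text
clock: 7.15
position: [0.6275, -0.0604, 0.0666]
tool_rot: [3.141, 0.001, 2.046]
force: [1.0, -0.6, 1.1]
grip_width: 0.0
finger_force: 0.6
```

>>> {"fn": "move_arm", "kwargs": {"plan": [[[0.2,0,0,0,0,0,-1],[0.2,0,0,0,0,0,-1],[0.2,0,0,0,0,0,-1],[0.2,0,0,0,0,0,-1],[0.2,0,0,0,0,0,-1],[0.2,0,0,0,0,0,-1],[0.2,0,0,0,0,0,-1],[0.2,0,0,0,0,0,-1],[0.1,0,0,0,0,0,-1],[0,0,0,0,0,0,-1]]]}}

```text
clock: 8.15
position: [0.6118, -0.0298, 0.0664]
tool_rot: [-3.142, -0.0, 2.046]
force: [-0.4, 0.5, 0.2]
grip_width: -0.0001
finger_force: 0.0
```

```bash
cat > look.py <<'E'
import sys
from h import *
from workcell import *
o=observe();f=grab_frame("side")
u=np.array([-.4576,.8892]);O=np.array([.5775,.0356]);v=np.array([.8892,.4576])
p=o["position"];print(o["clock"],p,o["force"],"strip x,v",u@(p[:2]-O),v@(p[:2]-O))
cv2.imwrite(f"pics/{sys.argv[1]}.png",cv2.resize(f["color"][120:320,130:390,::-1],None,fx=3,fy=3,interpolation=2))
E
python3 look.py s2
```

```text
8.15 [ 0.61181111 -0.02979999  0.06639259] [-0.35565028  0.54174292  0.17592582] strip x,v -0.07385443677545356 0.0005824008868885474
```

View pics/s2.png

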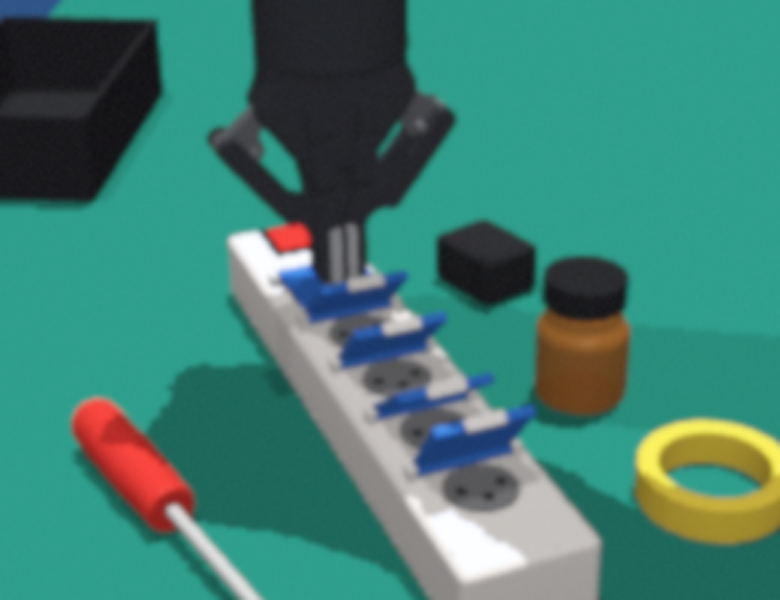

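The first cap is folded, with its blue plate at about (300,285) under the fingers. The strip's corner at (600,540) has not moved, so I'm carrying on.

>>> {"fn": "move_arm", "kwargs": {"plan": [[[0.2,0,0,0,0,0,-1],[0.2,0,0,0,0,0,-1],[0.2,0,0,0,0,0,-1],[0.2,0,0,0,0,0,-1],[0.2,0,0,0,0,0,-1],[0.2,0,0,0,0,0,-1],[0.2,0,0,0,0,0,-1],[0.2,0,0,0,0,0,-1],[0.2,0,0,0,0,0,-1],[0.2,0,0,0,0,0,-1]]]}}

```text
clock: 9.2
position: [0.5934, 0.0058, 0.0664]
tool_rot: [-3.142, -0.0, 2.046]
force: [0.7, 0.2, 0.9]
grip_width: 0.0005
finger_force: 0.1
```

>>> {"fn": "move_arm", "kwargs": {"plan": [[[0.2,0,0,0,0,0,-1],[0.2,0,0,0,0,0,-1],[0.2,0,0,0,0,0,-1],[0.2,0,0,0,0,0,-1],[0.2,0,0,0,0,0,-1],[0.2,0,0,0,0,0,-1],[0.2,0,0,0,0,0,-1],[0.2,0,0,0,0,0,-1],[0.2,0,0,0,0,0,-1],[0.2,0,0,0,0,0,-1]]]}}

```text
clock: 10.2
position: [0.5751, 0.0413, 0.0664]
tool_rot: [-3.142, -0.0, 2.046]
force: [-1.0, 0.2, -0.2]
grip_width: 0.0001
finger_force: 0.2
```

```bash
python3 look.py s3
```

```text
10.2 [0.57513053 0.04133853 0.06636448] [-1.049477    0.15482492 -0.19000124] strip x,v 0.006186974728573312 0.0005190182073092668
```

View pics/s3.png

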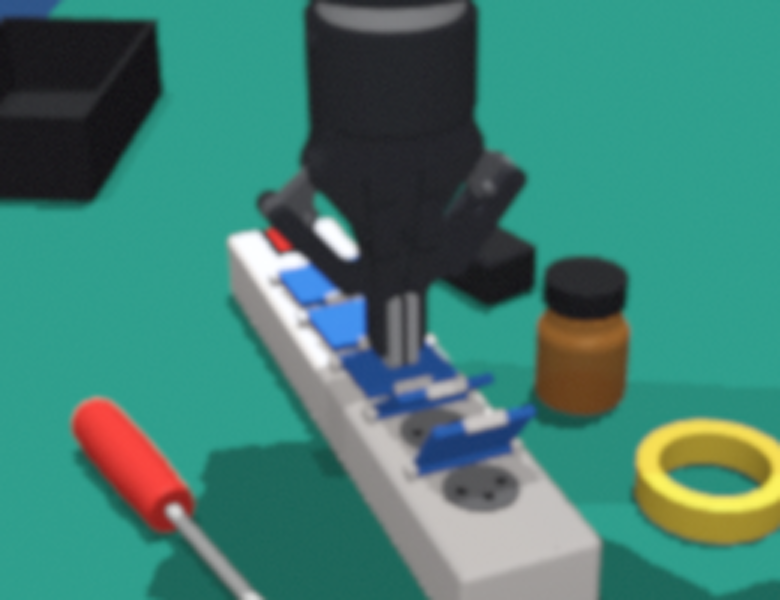

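Caps 0 and 1 lie flat at (305,285) and (340,322). The third is nearly down under the fingers at (400,370), and the strip hasn't moved. I'll finish the sweep.

>>> {"fn": "move_arm", "kwargs": {"plan": [[[0.2,0,0,0,0,0,-1],[0.2,0,0,0,0,0,-1],[0.2,0,0,0,0,0,-1],[0.2,0,0,0,0,0,-1],[0.2,0,0,0,0,0,-1],[0.2,0,0,0,0,0,-1],[0.2,0,0,0,0,0,-1],[0.2,0,0,0,0,0,-1],[0.2,0,0,0,0,0,-1],[0.2,0,0,0,0,0,-1]]]}}

```text
clock: 11.25
position: [0.5568, 0.0769, 0.0664]
tool_rot: [-3.142, -0.0, 2.046]
force: [-0.1, 0.3, -0.4]
grip_width: -0.0003
finger_force: 0.3
```

>>> {"fn": "move_arm", "kwargs": {"plan": [[[0.2,0,0,0,0,0,-1],[0.2,0,0,0,0,0,-1],[0.2,0,0,0,0,0,-1],[0.2,0,0,0,0,0,-1],[0.2,0,0,0,0,0,-1],[0.2,0,0,0,0,0,-1],[0.2,0,0,0,0,0,-1],[0.2,0,0,0,0,0,-1],[0.2,0,0,0,0,0,-1],[0.2,0,0,0,0,0,-1]]]}}

```text
clock: 12.25
position: [0.5387, 0.1123, 0.0665]
tool_rot: [3.141, 0.0, 2.046]
force: [0.8, -0.8, 1.1]
grip_width: -0.0003
finger_force: 0.5
```

>>> {"fn": "move_arm", "kwargs": {"plan": [[[0.2,0,0,0,0,0,-1],[0.2,0,0,0,0,0,-1],[0.2,0,0,0,0,0,-1],[0.2,0,0,0,0,0,-1],[0.2,0,0,0,0,0,-1],[0.2,0,0,0,0,0,-1],[0.2,0,0,0,0,0,-1],[0.2,0,0,0,0,0,-1],[0.2,0,0,0,0,0,-1],[0.2,0,0,0,0,0,-1]]]}}

```text
clock: 13.25
position: [0.5203, 0.148, 0.0664]
tool_rot: [-3.142, 0.0, 2.046]
force: [-0.3, 0.3, 0.2]
grip_width: -0.0001
finger_force: 0.1
```

```bash
python3 look.py s4
```

```text
13.25 [0.52030185 0.14799151 0.06640751] [-0.27563336  0.33527686  0.1881171 ] strip x,v 0.12611239986800526 0.0005697597313231926
```

View pics/s4.png

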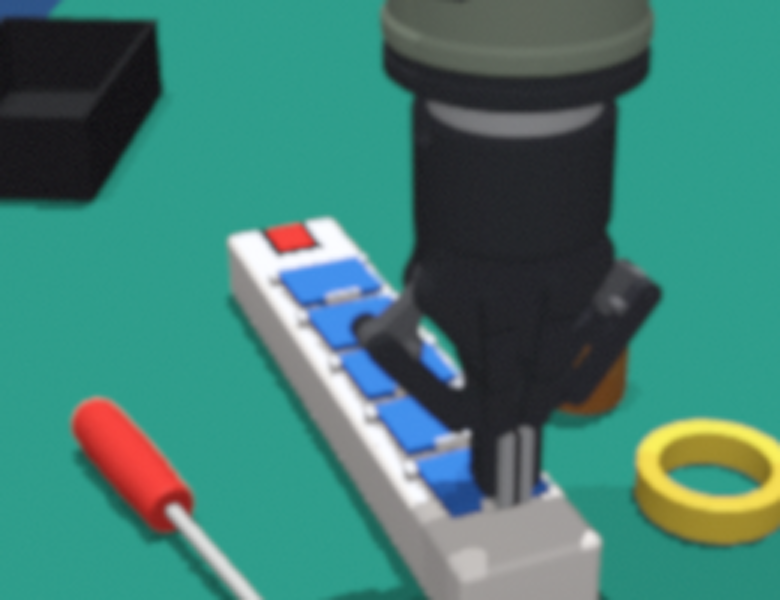

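All five caps look flat, the last one under the fingers at (500,480). I'll go a little past the edge and then lift straight up.

>>> {"fn": "move_arm", "kwargs": {"plan": [[[0.2,0,0,0,0,0,-1],[0.2,0,0,0,0,0,-1],[0,0,0,0,0,0,-1],[0,0,0,0,0,0,-1],[0,0,-0.2,0,0,0,-1],[0,0,-0.5,0,0,0,-1],[0,0,-1,0,0,0,-1],[0,0,-1,0,0,0,-1],[0,0,-1,0,0,0,-1],[0,0,-1,0,0,0,-1]]]}}

```text
clock: 14.3
position: [0.5169, 0.1546, 0.162]
tool_rot: [3.141, 0.0, 2.045]
force: [0.1, 0.6, 0.2]
grip_width: 0.0001
finger_force: 0.0
```

>>> {"fn": "move_arm", "kwargs": {"plan": [[[0,0,-1,0,0,0,-1],[0,0,-1,0,0,0,-1],[0,0,-1,0,0,0,-1],[0,0,-1,0,0,0,-1],[0,0,-0.5,0,0,0,-1],[0,0,0,0,0,0,-1],[0,0,0,0,0,0,-1],[0,0,0,0,0,0,-1],[0,0,0,0,0,0,-1],[0,0,0,0,0,0,-1]]]}}

```text
clock: 15.3
position: [0.5166, 0.1547, 0.2499]
tool_rot: [-3.141, 0.0, 2.046]
force: [-0.3, 0.3, 0.7]
grip_width: 0.0001
finger_force: 0.0
```

```bash
python3 look.py s5
```

```text
15.3 [0.51663727 0.1546985  0.24987056] [-0.32522921  0.28905369  0.73929281] strip x,v 0.1337531659701342 0.00038033627206254263
```

View pics/s5.png

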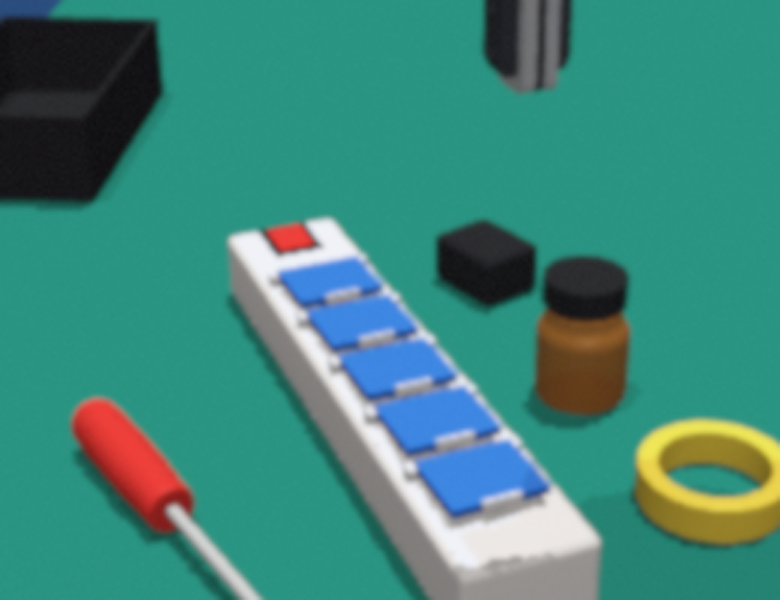

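All five caps lie flat, from (330,280) to (483,478). The strip and the things around it are where they were, and the hand is clear.

```bash
python3 -c "
from workcell import *
print(job_done())"
```

```text
the job is handed in; nothing more can be done
None
```

I folded all five caps flat in one light sweep from the switch end; the last picture shows no visible movement of the strip or the things around it, and I handed the job in at about 15 s (no verdict came back).

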